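# Size-check a praline with sprung tweezers

### The job

Check the size of the round praline: take the sprung tweezers from their rest, bring the tips to either side of the round praline on its stand, and squeeze so that the pin lines up with the gauge line, which makes the tip gap 30 mm. Do not shove the pralines or disturb the other things. Finish still holding the tweezers there, carried by the gripper alone and with the gap steady at the mark: do not let go or put them down.

Things in the scene. Friction and masses are not known exactly. Their poses are not given: they have to be found in the camera images.
- tweezers: Sprung steel tweezers lying flat: right arm and rear joint (boss 16 mm across); 150 mm from joint to tips, about 0.1 kg. Origin on the rear joint's axis, on the underside; x forward along the middle line of the OPEN arms, y left, z up. Arms: blades 3 mm thick, 12 mm high. The body turns with the right arm: pressed equally, each arm turns inward by half the joint value and the middle line stays put
- tweezers_grip (a point): Where to take them: midway between the ribbed finger paddles (each 18 mm long, 20 mm high), 80 mm ahead of the rear joint, half-way up (6 mm above the underside), near the centre of mass; axes as tweezers. Over the paddles' outsides: about 56 mm open, 40 mm at the mark, where the paddles are parallel and the tips' middle lies 67 mm ahead of this point
- tip_right (a point): Inside of the right tip (y negative side), half-way up, 3 mm short of the blade's end
- tip_left (a point): Inside of the left tip, likewise. The tip gap is the distance of these two: 55 mm when open, 30 mm at the mark
- gauge_mark (a point): The mark: a dark line across the thin aluminium gauge bar, which is fixed to the right arm and lies over the left arm, 112 mm ahead of the rear joint, top 15 mm above the underside
- gauge_pin (a point): Top of the small dark upright pin on the left arm, 6.5 mm ahead of the gauge bar; it moves along the bar as the arms are squeezed. Pin in line with the mark = tip gap 30 mm; sprung open it stands 20 mm to the left of the line
- squeeze (a joint): How far the arms are squeezed together, rad: 0 = sprung fully open (tip gap 55 mm), 0.173 = at the mark (30 mm), 0.36 = nearly shut; 0.01 rad is 1.5 mm of tip gap, 0.8 mm of paddle width. The spring pushes back at each paddle with about 2 N when open, 6.5 N at the mark, 11 N nearly shut, and opens the arms again when let go
- rest: Black plastic rest, fixed; the tweezers lie flat on it: foot plate 190 x 80 mm, 6 mm thick, and two blocks with tops 40 mm above the bench, one 40 x 50 mm under the rear joint, one 22 mm long, 80 mm wide, 130 mm ahead of it. Between them, where the paddles are, it is open down to the foot plate. Origin on the bench below the rear joint, x towards the tips
- stand_round: Checking stand that carries the round praline, fixed: turned aluminium, 60 mm high, foot 60 mm across, thin stem, round top 24 mm across. Origin at the middle of its foot on the bench. A second equal stand carries the square praline
- praline_center (a point): Centre (11 mm up) of the round praline, a dark chocolate cylinder 22 mm across and 22 mm high with a bevelled top, standing loose on its stand, 12 g
- praline_square_center (a point): Centre (8 mm up) of the square praline, dark chocolate, 22 x 22 x 16 mm, standing loose on the other stand; leave it alone
- spatula: Spatula lying on the bench to the robot's left, about 240 mm long; bystander. Origin at its middle on the bench
- bowl: Steel bowl 120 mm across and 50 mm high on the bench to the robot's right; bystander. Origin at the middle of its underside
Things that resemble listed ones, but are neither listed nor needed, are in the scene too. Leave any blue look-alike of the stand_round alone.

How it is judged:
By the outcome, as a careful person would: the job done as asked, in the order asked, and still so for the second after the job is handed in, while the arm keeps its last pose, push and grip.
It also fails if it takes over 32 s, if anything falls off the work surface, if the arm or the gripper's body presses on something with over 40 N, if the wrist force passes 120 N, or if a joint passes its speed limit or range.

### The arm

A 6-joint arm with a two-finger parallel gripper is mounted at the origin on the work surface. World frame = base frame: x ahead of the robot, y to its left, z up, the work surface at z = 0. Lengths are in m, angles in rad, forces in N, time in s.
With the tool pointing down it reaches from about 0.325 to 0.875 m from the base axis. Payload 4.4 kg.
Tool frame: the origin (TCP) lies midway between the tips of the shut fingers; the grasp point (between the pads) lies 19 mm behind it; z points along the fingers, y is the direction in which the jaws open and shut (so a half turn about z gives the same grasp; the last joint's range is limited). The gripper opens to 85 mm and grips with 20 to 120 N. Pads are 22 mm wide; open, the fingers measure 114 mm over their backs; the gripper's body (76 mm by 85 mm) begins 54 mm behind the grasp point. The pads swing forward as they close: fully open they stand 13 mm farther back than shut.
Start: joints at [-0.15, 0.207, 1.542, -0, 1.393, -0.15], TCP at [0.575, -0, 0.231] pointing down, gripper open.
Joint ranges: [-2.73, 2.73], [-0.86, 2.22], [0.23, 2.46], [-1.11, 4.25], [0.08, 2.63], [-2.82, 2.82]. Speed limits (rad/s): [2.79, 2.79, 3.14, 3.14, 3.14, 3.14].

### API

Orientations are given as a 3x3 rotation matrix whose columns are the frame's x, y, z axes.
In Python, from workcell import arm, fingers, observe, camera, camera_params, order gives the robot as it stands. Calls block until the motion is done:
- arm.move_to(position, orientation): joint-space move of the TCP to a pose.
- arm.move_l(position, ori=None, velocity=0.15, force_limit=None): straight line of the TCP; ori=None keeps the orientation; velocity is the mean speed in m/s. With force_limit (N) it stops when the force on the tool has changed by that much, and returns True; else False.
- arm.movej(angles): joint-space move.
- fingers.move_gripper(opening): finger opening in m; the grip force is fixed at half the most; returns when the fingers have stopped.
- arm.sleep(seconds).
- arm.inverse_kinematics(position, orientation): joint angles nearest the present ones, or None.
- observe(): the state.
- camera(name): name is "scene" or "side" or "wrist"; returns (picture, depth): 480x640x3 uint8, red, green, blue; 480x640 float32, m along the optical axis (not along the pixel's ray), 0 where there is no reading.
- camera_params(name): a dict with "K" (3x3 intrinsics, pixels), "extrinsics" (4x4, takes a point from world to camera coordinates); the wrist camera has in their place "T_tool_cam" (4x4, takes a point from camera to tool coordinates, whose origin is the TCP and whose axes are the flange's). Camera axes: x right, y up, looking along -z (the intrinsics and any distortion apply to the point x, -y, -z); pixel columns grow to the right and rows downward; lengths in m; the calibration is good to about 2 mm. A picture is of the moment at which its call begins: read the wrist's pose just before it. camera_params takes no time and is no camera call.
A pose or a line that the arm cannot do raises arm.IKError and nothing moves.
- order.hand_in(): hands the job in, once; it reports no verdict.
The state is a dict: "t": time; "joint_positions": joint angles; "joint_vel": joint speeds; "joint_torque": joint torques, N m; "position": TCP position; "eef_rot": TCP orientation; "force": force on the tool from outside, world axes, zero at the start; "moment": the same for the moment, N m; "width": finger opening in m.
Only numpy, scipy, OpenCV 4.12 (cv2) and the standard library are available. Lean on these libraries where they do the work, as an engineer would, in place of code of your own. Each camera call takes 0.05 s, during which the arm holds its last target. There are 200 camera calls.

## Working session

There is one attempt and no reset: what is moved stays moved. The work goes in short steps, each a Python script; the robot and the scene stay as the last script left them, time stands still between calls to the robot, and variables do not carry over. Pictures are saved under pics/ and viewed, about 8 in all and at most 12, crops included, and the job is handed in when it is done.

```bash
ls; mkdir -p pics; cat > h.py <<'E'
import numpy as np, cv2
from workcell import arm, fingers, observe, camera, camera_params, order
def save(n,im): cv2.imwrite('pics/'+n+'.png', np.ascontiguousarray(im[:,:,::-1]))
def pose(name, st=None):
    p=camera_params(name); K=np.array(p['K'])
    if name=='wrist':
        T=np.eye(4); T[:3,:3]=np.array(st['eef_rot']).reshape(3,3); T[:3,3]=st['position']
        C=T@np.array(p['T_tool_cam'])
    else: C=np.linalg.inv(np.array(p['extrinsics']))
    return K,C
def ray(uv,K,C):
    u,v=uv; d=np.array([(u-K[0,2])/K[0,0],-(v-K[1,2])/K[1,1],-1.])
    return C[:3,3],C[:3,:3]@d
def onplane(uv,z,K,C):
    o,d=ray(uv,K,C); return o+d*(z-o[2])/d[2]
def cloud(dep,K,C):
    v,u=np.mgrid[0:dep.shape[0],0:dep.shape[1]]
    P=np.stack([(u-K[0,2])/K[0,0]*dep,-(v-K[1,2])/K[1,1]*dep,-dep],-1)
    return P@C[:3,:3].T+C[:3,3]
def proj(X,K,C):
    c=np.linalg.inv(C)@np.append(X,1); return np.array([K[0,2]+K[0,0]*c[0]/-c[2],K[1,2]-K[1,1]*c[1]/-c[2]])
E
python3 - <<'E'
from h import *
st=observe(); print(st)
for n in ('scene','side','wrist'):
    p=camera_params(n); print(n,p)
    im,d=camera(n); save(n+'0',im); np.savez('pics/'+n+'0.npz',im=im,d=d)
E
```

```text
pics
{'t': 0.0, 'joint_positions': array([-1.50521827e-01,  2.07416886e-01,  1.54299541e+00, -1.12613761e-07,
        1.39347482e+00, -1.50511171e-01]), 'joint_vel': array([ 0.00082897,  0.00148812,  0.00101761, -0.00025124, -0.00033756,
        0.00062318]), 'joint_torque': array([ 4.44781954e-04, -3.83034396e+01, -2.91594708e+01, -2.26178481e-04,
        1.06274080e-02,  5.83859855e-05]), 'position': array([5.74232626e-01, 9.24860454e-05, 2.30107860e-01]), 'eef_rot': array([[ 1.10252444e-05,  9.99997427e-01, -2.26853229e-03],
       [ 9.99999941e-01, -1.02449996e-05,  3.43953923e-04],
       [ 3.43929797e-04, -2.26853595e-03, -9.99997368e-01]]), 'force': array([-0.28380136,  0.04652471, -0.69123137]), 'moment': array([-0.00919925, -0.01879859, -0.0341618 ]), 'width': 0.08551699334200713}
scene {'K': array([[581.02878883,   0.        , 318.2549698 ],
       [  0.        , 581.02878883, 229.84814617],
       [  0.        ,   0.        ,   1.        ]]), 'extrinsics': array([[-0.1049765 ,  0.99432572,  0.01721299,  0.10530053],
       [-0.78786074, -0.09371586,  0.6086812 ,  0.4108287
[... 376 characters left out ...]
[ 0.09693149,  0.63713434,  0.76463333, -0.07051964],
       [-0.0994095 , -0.75821174,  0.64438553, -1.24555148],
       [ 0.        ,  0.        ,  0.        ,  1.        ]])}
wrist {'K': array([[336.32234667,   0.        , 324.05871432],
       [  0.        , 336.32234667, 239.60167879],
       [  0.        ,   0.        ,   1.        ]]), 'T_tool_cam': array([[ 1.23005150e-03,  9.60866996e-01,  2.77007408e-01,
         7.04961804e-02],
       [ 9.99999149e-01, -1.06175702e-03, -7.57536307e-04,
        -9.45572129e-04],
       [-4.33777075e-04,  2.77008104e-01, -9.60867484e-01,
        -1.43232344e-01],
       [ 0.00000000e+00,  0.00000000e+00,  0.00000000e+00,
         1.00000000e+00]])}
```

View pics/scene0.png

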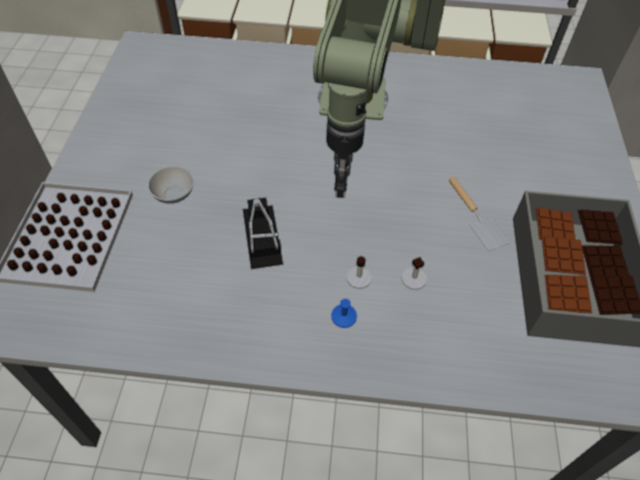

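View pics/side0.png

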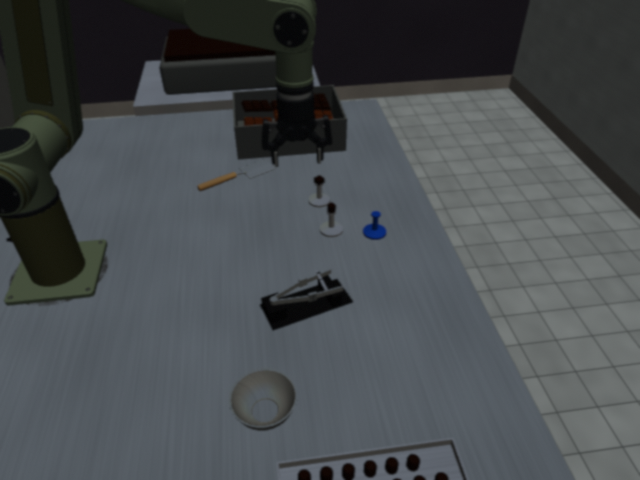

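Scene: the tweezers lie on the black rest at about (262,232). There are two stands with pralines at (360,270) and (415,270), and a blue look-alike at (344,315). I'll get rough positions and enlarge the stands.

```bash
python3 - <<'E'
from h import *
K,C=pose('scene')
for n,uv,z in (('rearjoint',(256,204),.046),('resttips',(265,262),.04),('footA',(359,276),.003),('footB',(414,277),.003),('topA',(361,261),.08),('topB',(418,263),.08),('blue',(344,316),.003)):
    print(n,onplane(uv,z,K,C).round(3))
a=np.load('pics/scene0.npz')['im'][240:335,320:440]; b=np.load('pics/side0.npz')['im'][165:245,290:395]
c=np.load('pics/wrist0.npz')['im']
f=lambda x,s:cv2.resize(x,s,interpolation=cv2.INTER_CUBIC)
save('crop1',np.vstack([np.hstack([f(a,(400,300)),f(b,(400,300))]),np.hstack([f(c,(400,300)),np.zeros((300,400,3),np.uint8)])]))
E
```

```text
rearjoint [ 0.499 -0.212  0.046]
resttips [ 0.667 -0.162  0.04 ]
footA [0.657 0.061 0.003]
footB [0.644 0.193 0.003]
topA [0.666 0.061 0.08 ]
topB [0.656 0.19  0.08 ]
blue [0.769 0.034 0.003]
```

View pics/crop1.png

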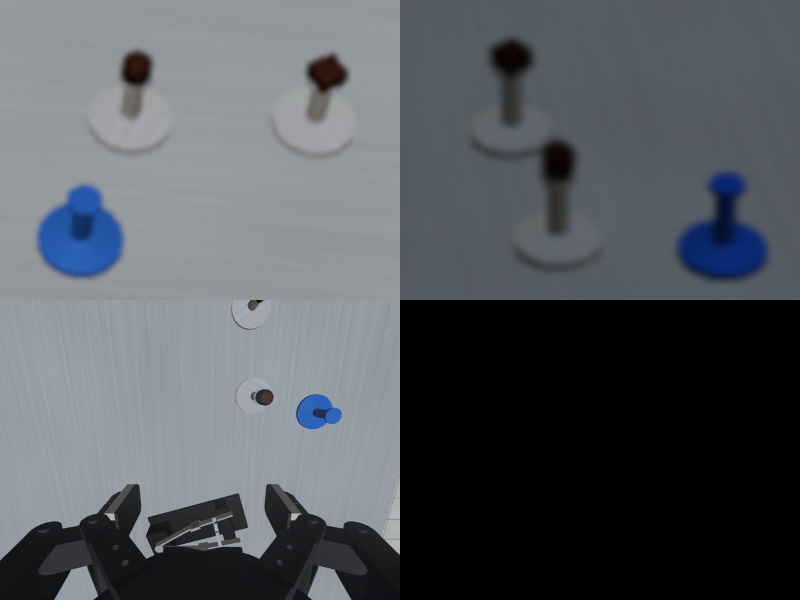

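In the enlarged crop, the stand on the left (scene 360,262; wrist about (422,157) full-size) carries a round-topped praline, so it is the target at about (0.66, 0.06). The one at scene (418,263) shows square corners, and the blue one at (344,315) is the decoy. Next I'll take close wrist views of the tweezers and the praline.

```bash
python3 - <<'E'
from h import *
R=np.array([[0,1,0],[1,0,0],[0,0,-1.]])
for n,p in (('p',[.66,-.01,.22]),('t',[.59,-.255,.20])):
    arm.move_to(p,R); st=observe(); im,d=camera('wrist'); save('w'+n,im)
    np.savez('pics/w'+n+'.npz',im=im,d=d,pos=st['position'],rot=st['eef_rot'])
    print(st['t'],st['position'])
a=np.load('pics/wp.npz')['im'];b=np.load('pics/wt.npz')['im']
save('w1',np.hstack([cv2.resize(b[40:340,120:520],(800,600))]))
save('w2',a)
E
```

```text
0.5917 [ 0.65990026 -0.01007429  0.21865451]
1.6417 [ 0.59033119 -0.25381909  0.20050022]
```

View pics/w1.png

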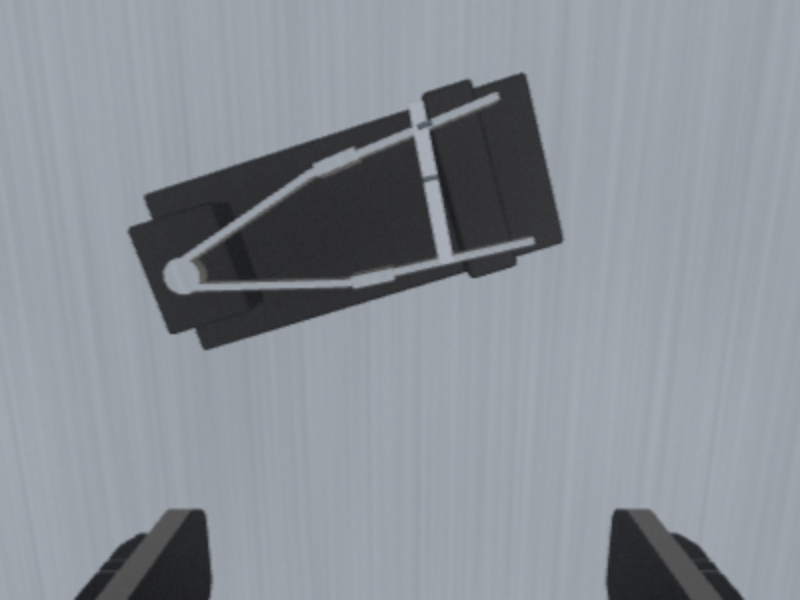

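View pics/w2.png

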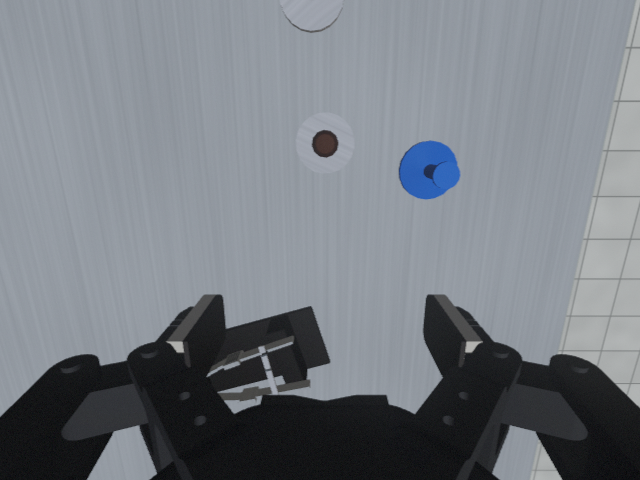

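The wrist crop shows the tweezers: boss at (183,275), tip ends at (498,97) and (533,241), paddles at (336,161) and (374,277), mark at (430,178) and pin at (425,125). The praline is round in plan at (325,143) in w2.

```bash
python3 - <<'E'
from h import *
def ld(n):
    a=np.load(f'pics/{n}.npz'); st=dict(position=a['pos'],eef_rot=a['rot']); return a,*pose('wrist',st)
a,K,C=ld('wt')
f=lambda u,v,z: onplane((u/2+120-.25,v/2+40-.25),z,K,C)
X={n:f(*q) for n,q in dict(boss=(183,275,.052),tl=(498,97,.052),tr=(533,241,.052),pl=(336,161,.056),pr=(374,277,.056),mark=(430,178,.055),pin=(425,125,.055)).items()}
for k,v in X.items(): print(k,v.round(4))
P=cloud(a['d'],K,C)
for k,uv in dict(boss=(183,275),pl=(336,161),pr=(374,277)).items(): print('depth',k,P[int(uv[1]/2+40),int(uv[0]/2+120)].round(4))
m=(X['tl']+X['tr'])/2; d=m-X['boss']; print('len',np.linalg.norm(d),'tips',np.linalg.norm(X['tl']-X['tr']),'pad',np.linalg.norm(X['pl']-X['pr']))
pm=(X['pl']+X['pr'])/2; e=pm-X['boss']; print('heading',np.degrees(np.arctan2(d[1],d[0])),np.degrees(np.arctan2(e[1],e[0])),np.linalg.norm(e[:2]))
print('grip mid',pm, 'pin-mark',np.linalg.norm(X['pin']-X['mark']))
a,K,C=ld('wp'); im=a['im'].astype(int)
mk=((im[:,:,0]>im[:,:,2]+12)&(im.sum(2)<330)); mk[:100]=0;mk[190:]=0;mk[:,:290]=0;mk[:,365:]=0
v,u=np.nonzero(mk); c=(u.mean(),v.mean()); P=cloud(a['d'],K,C)
print('pral',len(u),c,np.ptp(u),np.ptp(v),onplane(c,.082,K,C),onplane(c,.071,K,C),'depth',P[int(c[1]),int(c[0])])
# stand foot disc
g=(im.min(2)>0)&(P[:,:,2]>.002); 
K,C=pose('scene'); a=np.load('pics/scene0.npz')
for n in('boss','tl','tr'): print(n,proj(X[n],K,C).round(1))
print(proj(onplane(c,.082,*ld('wp')[1:]),K,C), 'scene pral')
E
```

```text
boss [ 0.493  -0.2119  0.052 ]
tl [ 0.6252 -0.1414  0.052 ]
tr [ 0.6422 -0.1974  0.052 ]
pl [ 0.5602 -0.1659  0.056 ]
pr [ 0.575  -0.2122  0.056 ]
mark [ 0.5983 -0.1723  0.055 ]
pin [ 0.5961 -0.1522  0.055 ]
depth boss [ 0.4932 -0.2116  0.0532]
depth pl [ 0.5605 -0.1658  0.0569]
depth pr [ 0.5752 -0.212   0.0565]
len 0.1469887843633222 tips 0.058564072774551876 pad 0.048594853090136135
heading 16.810957906987603 17.033916161935725 0.07802351175254837
grip mid [ 0.56760699 -0.18906266  0.056     ] pin-mark 0.02025487221981271
pral 311 (np.float64(324.9228295819936), np.float64(143.35048231511254)) 19 19 [0.65943721 0.05993593 0.082     ] [0.65944152 0.05991899 0.071     ] depth [0.65870126 0.06020539 0.08322437]
boss [256.2 200.5]
tl [276.1 245.4]
tr [251.6 248.9]
[360.81808784 258.09176946] scene pral
```

The measurements agree with the given sizes: joint to tips 147 mm, pin to mark 20 mm, depth heights 53 and 57 mm, praline top 83 mm. The heading is about 17°. I'll grasp part-squeezed, lift, and look.

```bash
cat >> h.py <<'E'
h=np.radians(16.9); DX=np.array([np.cos(h),np.sin(h),0]); DY=np.array([np.sin(h),-np.cos(h),0])
RT=np.stack([DX,DY,[0,0,-1.]],1)
E
python3 - <<'E'
from h import *
g=np.array([.5688,-.1888,.023])
arm.move_to(g+[0,0,.12],RT); print(observe()['position'],observe()['joint_positions'].round(2))
print(arm.move_l(g,velocity=.12,force_limit=8), observe()['position'])
fingers.move_gripper(.046); st=observe(); print(st['t'],st['width'],st['force'])
arm.move_l(g+[0,0,.015],velocity=.05)
arm.move_l(g+[0,0,.10],velocity=.12); st=observe(); print(st['t'],st['width'],st['force'],st['position'])
im,d=camera('wrist'); save('g1',im); np.savez('pics/g1.npz',im=im,d=d,pos=st['position'],rot=st['eef_rot'])
E
```

```text
[ 0.56936429 -0.18835325  0.14334629] [-0.46  0.34  1.56  0.    1.24  0.81]
False [ 0.56968203 -0.18925442  0.02400846]
4.5333 0.04592774957968286 [-0.56755394 -0.25854805  6.38091463]
5.8417 0.04599567368378073 [-0.36319752 -0.25809182 -1.03695846] [ 0.56806323 -0.18844525  0.12208824]
```

View pics/g1.png

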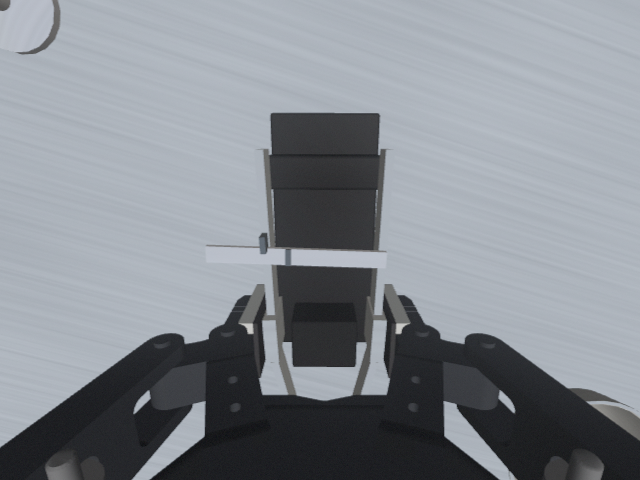

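The tweezers are held clear of the rest. Tip ends are at about (266,150) and (385,150), the pin at (263,240) and the mark at (288,257). I'll measure where tips, pin and mark sit in the tool frame.

```bash
python3 - <<'E'
from h import *
a=np.load('pics/g1.npz'); im=a['im']; st=dict(position=a['pos'],eef_rot=a['rot']); K,C=pose('wrist',st)
C0=np.array(camera_params('wrist')['T_tool_cam']); P=cloud(a['d'],K,C0)  # tool frame
for r in (152,156,160,170,185):
    z=P[r,250:400,2]; u=np.nonzero(z<.02)[0]+250
    s=np.split(u,np.nonzero(np.diff(u)>1)[0]+1)
    print(r,[(x[0],x[-1],(P[r,x].mean(0)*1e3).round(1)) for x in s if len(x)])
for r in (240,250,257): print(r,(P[r,258:294:3,2]*1e3).round(1),)
save('g1c',cv2.resize(im[130:280,200:400],(800,600),interpolation=cv2.INTER_CUBIC))
for u,v in ((263,237),(288,257),(215,254),(375,259)): print((P[v,u]*1e3).round(1))
E
```

```text
152 [(np.int64(255), np.int64(268), array([ 66.5, -21.5, -26. ])), (np.int64(381), np.int64(394), array([ 66.5,  21. , -26. ]))]
156 [(np.int64(255), np.int64(269), array([ 65.2, -21.4, -25.5])), (np.int64(361), np.int64(361), array([  69.5,   -0.3, -143.2])), (np.int64(380), np.int64(394), array([ 65.2,  21. , -25.7]))]
160 [(np.int64(255), np.int64(269), array([ 63.9, -21.4, -26.2])), (np.int64(362), np.int64(362), array([  69.5,   -0.3, -143.2])), (np.int64(380), np.int64(394), array([ 63.9,  21. , -25.7]))]
170 [(np.int64(256), np.int64(270), array([ 60.5, -21.2, -26. ])), (np.int64(379), np.int64(393), array([ 60.6,  20.9, -25.6]))]
185 [(np.int64(257), np.int64(271), array([ 55.4, -21.2, -25.7])), (np.int64(378), np.int64(392), array([ 55.4,  20.8, -25.4]))]
240 [122.1 -33.2 -34.1 -30.2 -25.5 -20.8 116.4 115.4 114.7 114.6 116.  116.1]
250 [-29.9 -33.3 -33.5 -31.4 -31.4 -31.  -30.  -29.5 -29.9 -30.8 -31.7 -30.1]
257 [-30.8 -31.4 -29.7 -30.  -29.1 -30.5 -30.5 -30.3 -29.7 -30.5 -30.8 -29.3]
[ 39.  -20.9 -34.2]
[ 30.7 -13.1 -30.8]
[ 31.5 -39.  -30. ]
[ 29.9  17.8 -30.3]
```

View pics/g1c.png

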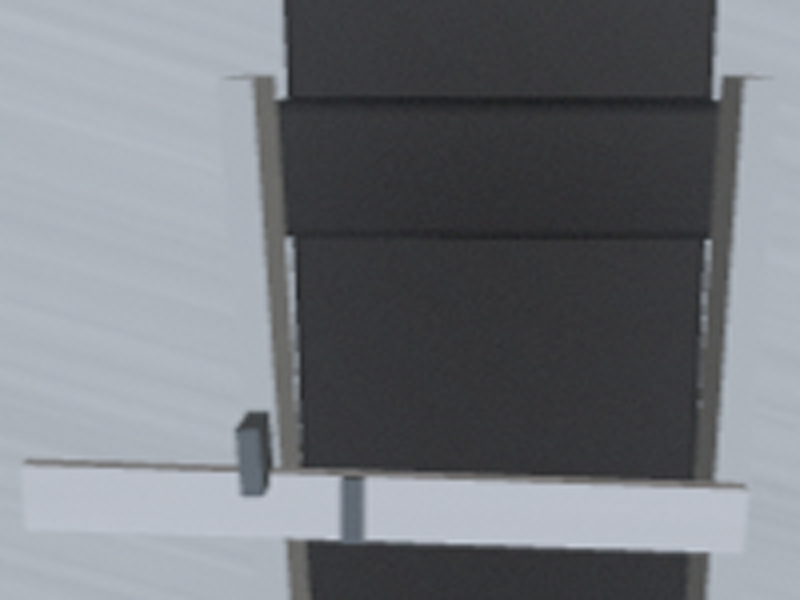

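The tweezers are level (bar at −30 mm, tips at −26 mm, underside at about −15 mm in tool z). The tip middle is at tool (64, −0.2, −21) mm with a gap of about 40 mm, so I'll bring them behind the praline and re-measure.

```bash
cat >> h.py <<'E'
TIP=np.array([.064,-.0002,-.021]); PR=np.array([.6594,.0599,.071])
def tcp(back,up=0,tip=TIP,pr=PR): return pr-RT@tip-DX*back+np.array([0,0,up])
E
python3 - <<'E'
from h import *
arm.move_l(tcp(.06,.075),RT,velocity=.15)
arm.move_l(tcp(.06),velocity=.12)
arm.move_l(tcp(.030),velocity=.05); arm.sleep(.3)
st=observe(); print(st['t'],st['width'],st['force'],st['position']-tcp(.030)); 
im,d=camera('wrist'); save('g2',im); np.savez('pics/g2.npz',im=im,d=d,pos=st['position'],rot=st['eef_rot'])
C0=np.array(camera_params('wrist')['T_tool_cam']); K=np.array(camera_params('wrist')['K']); P=cloud(d,K,C0)
i=im.astype(int); mk=(i[:,:,0]>i[:,:,2]+10)&(i.sum(2)<330)&(P[:,:,2]<0)&(P[:,:,2]>-.05)
n,l,s,c=cv2.connectedComponentsWithStats(mk.astype(np.uint8))
for k in range(1,n):
    if s[k,4]>100:
        m=l==k; q=P[m]; top=q[q[:,2]<np.percentile(q[:,2],40)]; print(s[k],c[k],(q.mean(0)*1e3).round(1),(top.mean(0)*1e3).round(1),((q.min(0)+q.max(0))*500).round(1))
for r in (152,156,160,170):
    z=P[r,240:400,2]; u=np.nonzero((z<.01)&(z>-.05))[0]+240; print(r,u[0],u[-1],[(u[j],u[j+1]) for j in np.nonzero(np.diff(u)>5)[0]])
E
```

```text
9.2917 0.0462572846880475 [ 1.05470673 -0.87983806 -1.10714866] [-2.08423149e-04 -8.39669329e-05 -1.61148954e-05]
[ 295   23   63   65 3100] [326.54548387  54.52451613] [ 94.6   0.3 -32.3] [ 93.8  -0.1 -33.2] [ 94.9   0.2 -30.6]
152 255 394 [(np.int64(268), np.int64(381))]
156 255 394 [(np.int64(269), np.int64(380))]
160 255 394 [(np.int64(269), np.int64(380))]
170 256 393 [(np.int64(270), np.int64(379))]
```

View pics/g2.png

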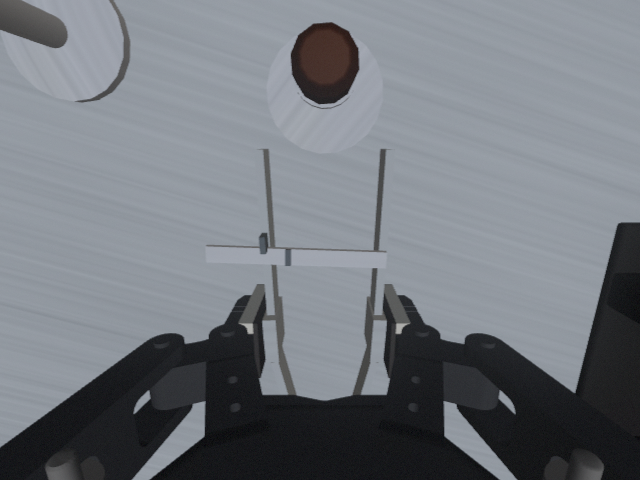

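The praline is at (326,62). In the tool frame it sits at x 94, y 0.1 mm with its top at −33 mm, so it is 30 mm straight ahead, centred and level with the tips. I'll advance and squeeze.

```bash
cat > m.py <<'E'
from h import *
def meas(n):
    arm.sleep(.3); st=observe(); print(st['t'],st['width'],st['force'].round(2),st['position'])
    im,d=camera('wrist'); save(n,im); np.savez('pics/'+n+'.npz',im=im,d=d)
    save(n+'c',cv2.resize(im[110:290,200:440],(800,600),interpolation=cv2.INTER_CUBIC))
    C0=np.array(camera_params('wrist')['T_tool_cam']); K=np.array(camera_params('wrist')['K']); P=cloud(d,K,C0)
    o=lambda u,v,z:(onplane((u,v),z,K,C0)*1e3).round(2)
    for r in (152,155,158):
        g=im[r].astype(int).sum(1); print(r,'L',g[250:290],'R',g[365:400])
    for v in (238,242,247,252,256,260): print(v,im[v,255:310].astype(int).sum(1))
E
python3 - <<'E'
from m import *
arm.move_l(tcp(0)+DY*.0003,velocity=.04)
fingers.move_gripper(.042); fingers.move_gripper(.040)
meas('s1')
E
```

```text
10.975 0.040062470491115984 [ 1.   -0.72 -1.09] [0.59828775 0.04080163 0.04999747]
152 L [479 477 478 477 480 482 484 484 480 484 478 479 479 474 476 476 472 470
 481 490 476 465 466 466 468 464 463 465 427 332 266 268 294 422 496 501
 500 501 502 503] R [430 260 218 212 279 406 467 463 464 463 464 466 463 468 469 467 469 474
 472 469 472 470 472 471 470 470 469 470 472 471 473 469 466 461 462]
155 L [464 468 464 467 468 470 474 472 476 477 477 476 479 477 482 481 482 486
 487 485 473 468 468 467 468 465 465 461 428 335 270 267 298 426 502 502
 501 494 502 502] R [431 259 215 217 284 411 464 463 466 464 462 467 466 471 474 469 471 470
 466 468 471 470 471 474 468 470 475 470 472 470 473 471 471 474 473]
158 L [465 467 464 467 466 463 464 460 460 460 462 467 464 468 468 470 472 474
 477 482 478 466 466 469 462 468 468 466 446 364 266 263 297 423 501 503
 503 502 500 504] R [432 260 221 208 279 407 465 466 464 462 466 463 463 473 478 472 470 476
 471 472 469 470 470 470 467 468 467 470 467 469 468 468 471 467 472]
238 [467 464 464 466 463 467 467 468 469 468 467 471 472 468 470 469 413
[... 601 characters left out ...]
468 467
 470]
252 [497 495 495 497 495 495 495 497 496 496 494 498 497 496 498 499 457 351
 277 274 277 276 262 232 256 408 496 497 496 496 499 496 500 498 497 497
 495 498 499 498 498 492 496 495 499 499 495 495 497 496 494 496 495 495
 495]
256 [506 506 508 509 507 507 505 506 503 507 508 508 508 505 506 508 506 508
 508 433 273 274 272 269 250 400 507 508 509 506 508 507 508 507 508 508
 506 509 508 508 509 507 510 509 509 507 510 506 508 510 509 512 509 505
 510]
260 [505 505 506 506 507 506 505 509 502 504 505 505 506 503 508 507 506 503
 507 436 270 270 272 270 260 404 507 507 508 507 506 507 506 508 506 505
 503 506 507 507 505 511 505 508 507 505 507 507 508 507 508 509 509 508
 506]
```

View pics/s1c.png

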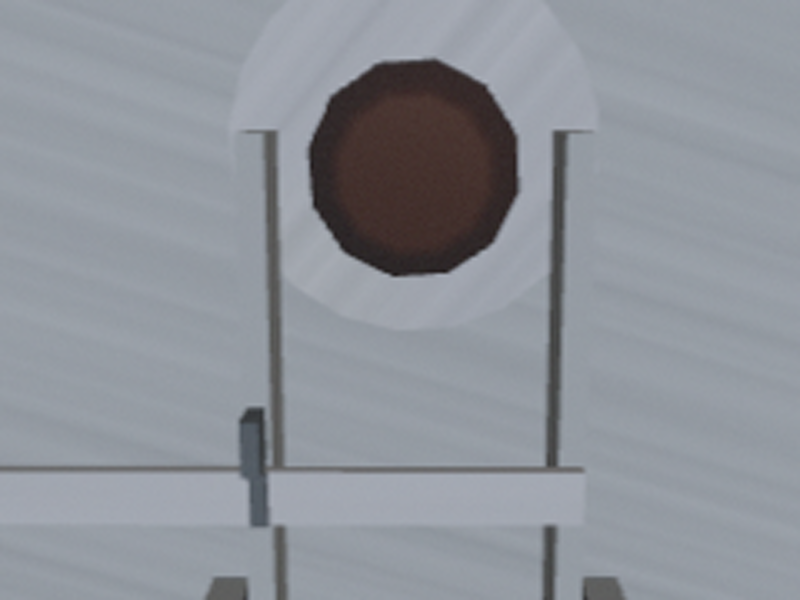

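```bash
python3 - <<'E'
from h import *
a=np.load('pics/s1.npz'); d=a['d']; C0=np.array(camera_params('wrist')['T_tool_cam']); K=np.array(camera_params('wrist')['K']); P=cloud(d,K,C0)*1e3
o=lambda u,v,z:(onplane((u,v),z/1e3,K,C0)*1e3).round(2)
for v in range(232,256,2): print(v,'x',P[v,274].round(1)[0],'y',P[v,[271,273,275,277,279],1].round(1),'z',P[v,[271,273,275,277,279],2].round(1))
print('bar z',np.median(P[255:261,290:360,2]),'blade z',np.median(P[160:220,273:277,2]),np.median(P[160:220,371:376,2]))
for z in (-27,-26): 
    l,r=o(278.7,158,z),o(369.9,158,z); print('gap',z,l,r,r-l)
print('mark L/R',o(274,258,-30),o(280,258,-30)); 
for z in (-34,-35): print('pin top',z,o(271.5,250,z),o(277.3,250,z),o(271.5,246,z))
for u in (230,360): 
    g=a['im'][235:270,u].astype(int).sum(1); print(u,g)
E
```

```text
232 x 38.9 y [-31.9 -18.7 -17.9 -17.2 -16.4] z [ 50.3 -26.  -26.5 -26.9 -27.6]
234 x 39.0 y [-31.9 -18.2 -17.7 -16.6 -16.2] z [ 49.9 -29.9 -28.6 -31.2 -28.7]
236 x 39.1 y [-31.8 -17.6 -17.  -16.4 -16.4] z [ 49.  -33.9 -33.3 -32.8 -28. ]
238 x 38.2 y [-32.  -17.8 -17.  -16.3 -16.3] z [ 50.  -32.6 -33.  -33.3 -28.3]
240 x 37.7 y [-32.2 -17.6 -17.1 -16.3 -16.2] z [ 50.9 -33.7 -33.  -33.3 -29.4]
242 x 37.2 y [-32.  -17.9 -17.1 -16.4 -16.3] z [ 49.1 -32.2 -33.2 -33.2 -28.9]
244 x 36.1 y [-32.  -17.8  -0.3 -16.4 -16.2] z [  49.2  -33.2 -143.2  -33.2  -30. ]
246 x 35.6 y [-32.3 -17.8 -17.  -16.5 -16.1] z [ 50.6 -33.6 -33.8 -32.9 -30.6]
248 x 34.7 y [-32.4 -17.9 -17.2 -16.4 -16.2] z [ 50.9 -33.  -33.  -33.4 -30.1]
250 x 34.0 y [-19.6 -17.9 -17.1 -16.6 -16.1] z [-27.  -32.8 -34.  -32.5 -30.8]
252 x 33.2 y [-19.2 -17.8 -17.3 -16.5 -16.3] z [-29.4 -33.8 -32.5 -33.4 -30.1]
254 x 31.5 y [-19.2 -18.6 -17.7 -17.  -16.2] z [-29.8 -29.3 -30.1 -29.9 -30.8]
bar z -29.52047277880132 blade z -27.033883290291506 -26.932849205879585
gap -27 [ 64.58 -15.62 -27.  ] [ 64.62  15.04 -27.  ] [ 0.04 30.66  0.  ]
gap -26 [ 64.53 -15.75 -26.  ] [ 64.57  15.17 -26.  ] [ 0.04 30.92  0.  ]
mark L/R [ 30.07 -18.15 -30.  ] [ 30.08 -16.01 -30.  ]
pin top -34 [ 34.35 -18.25 -34.  ] [ 34.35 -16.28 -34.  ] [ 35.78 -18.19 -34.  ]
pin top -35 [ 34.67 -18.09 -35.  ] [ 34.68 -16.13 -35.  ] [ 36.09 -18.03 -35.  ]
230 [478 477 473 467 462 456 454 460 461 458 466 468 474 477 439 316 396 496
 503 505 506 506 503 503 506 506 503 503 507 506 507 509 487 474 478]
360 [462 463 466 469 469 468 462 461 464 465 471 476 476 473 470 327 352 497
 509 511 509 507 512 508 508 507 507 504 504 505 506 509 489 462 461]
```

The tips sit either side of the praline, which is centred at crop (414,167). The mark's middle is at y −17.1 mm and the pin's at about −17.4 mm, with a tip gap of about 30.6 mm, so it is a touch open. A small trim follows.

```bash
cat > e.py <<'E'
from h import *
C0=np.array(camera_params('wrist')['T_tool_cam']); K=np.array(camera_params('wrist')['K'])
y=lambda u,v,z:onplane((u,v),z/1e3,K,C0)[1]*1e3
def cross(g,i,lo,hi,step):  # subpixel crossing of mid level between lo,hi walking from i
    m=(lo+hi)/2
    while (g[i]-m)*(g[i+step]-m)>0: i+=step
    return i+step*(g[i]-m)/(g[i]-g[i+step])
def ev(im):
    g=im.astype(float).sum(2)
    pin=np.mean([(y(cross(g[v],266,468,272,1),v,-33.2)+y(cross(g[v],274,273,172,1),v,-33.2))/2 for v in range(239,250)])
    mk=np.mean([(y(cross(g[v],277,271,507,-1),v,-29.7)+y(cross(g[v],277,271,507,1),v,-29.7))/2 for v in range(256,262)])
    gap=np.mean([y(cross(g[v],373,464,215,-1),v,-27)-y(cross(g[v],274,466,268,1),v,-27) for v in range(155,161)])
    return pin-mk,gap,pin,mk
E
python3 - <<'E'
from e import *
print(ev(np.load('pics/s1.npz')['im']))
for w in (.0397,.0394):
    fingers.move_gripper(w); arm.sleep(.3); st=observe(); im,d=camera('wrist')
    print(w,st['t'],st['width'],st['force'].round(2),np.round(ev(im),2))
    if abs(ev(im)[0])<.12: break
arm.sleep(1.); im,d=camera('wrist'); st=observe(); print(st['t'],st['width'],np.round(ev(im),2))
s,_=camera('side'); c,_=camera('scene'); np.savez('pics/fin.npz',im=im,d=d)
f=lambda x,q:cv2.resize(x,q,interpolation=cv2.INTER_CUBIC)
save('fin',np.vstack([np.hstack([f(im[110:290,200:440],(400,300)),f(s[150:330,220:460],(400,300))]),np.hstack([f(c,(400,300)),f(im,(400,300))])]))
E
```

```text
(np.float64(-0.2431456454594283), np.float64(30.446734226996096), np.float64(-17.33392254892198), np.float64(-17.09077690346255))
0.0397 11.5417 0.04005793492336048 [ 0.31 -0.32 -1.37] [  0.15  29.9  -17.11 -17.26]
0.0394 12.1083 0.039276276138514594 [-0.81  1.03 -0.14] [  0.56  29.34 -16.91 -17.47]
13.2083 0.03952601792165226 [  0.57  29.33 -16.9  -17.47]
```

View pics/fin.png

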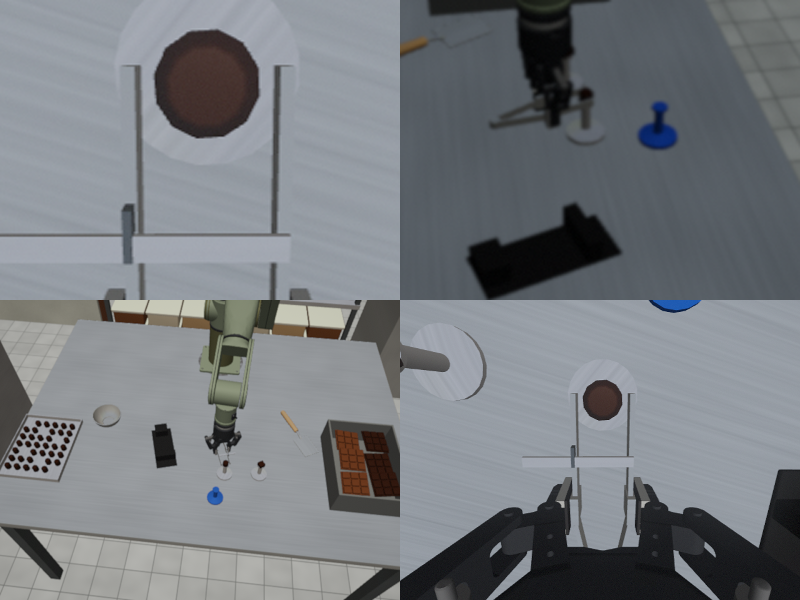

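The .0394 setting overshot: pin 0.57 mm past the mark, gap about 29.3 mm. I'll open slightly to .0398 and hand in if it is steady.

```bash
python3 - <<'E'
from e import *
ok=False
for w in (.0398,.0400,.0397,.0399):
    fingers.move_gripper(w); arm.sleep(.5); e=ev(camera('wrist')[0]); print(w,np.round(e,2))
    if abs(e[0])<.18: ok=True; break
arm.sleep(1.); e2=ev(camera('wrist')[0]); st=observe(); print(st['t'],st['width'],st['force'].round(2),np.round(e2,2))
if ok and abs(e2[0])<.2: order.hand_in(); print('handed in')
E
```

```text
0.0398 [  0.15  29.89 -17.11 -17.26]
15.125 0.04006146172557991 [-0.08  0.61 -1.11] [  0.15  29.9  -17.11 -17.26]
the job is handed in; nothing more can be done
handed in
```

The job is handed in. The gripper alone holds the tweezers, with the tips on either side of the round praline and the gap at the mark.

**How it went:**
- I took the tweezers from the rest part-squeezed, at a tip gap of about 40 mm.
- I brought them in level behind the round praline (not the square one or the blue look-alike) and moved the tips forward around it.
- I then squeezed to the mark. One trim step overshot to a gap of about 29.3 mm, so I opened it slightly again.

**Last checks, at 15.1 s:**
- **Pin and gap:** the pin was 0.15 mm past the gauge line. The tip gap measured 29.9 mm and did not change over 1 s.
- **Other things:** the picture taken just before the last trim showed the praline centred and free between the tips. The other stand, the blue look-alike, the bowl and the spatula looked unmoved.
- **Small disagreements:** the gripper reported an opening of 40.06 mm for a commanded 39.8 mm. At one early setting the pin and tip readings differed by about 0.15–0.2 mm, which is within the camera's accuracy.

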